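# Turn the spindle carrier home in its keyed dock

## Task

In the grey storage dock one viscometer spindle carrier, the one with the orange wing grip, was put back askew: its cross pin rides on top of the dock across the key slot. Pressing it down lightly, turn it until the pin drops into the slot and the carrier sits fully home, flange flush on the dock, then let go. Do not lift it out of its socket, and leave the blue and the green carriers as they are.

Things in the scene. Friction and masses are not known exactly. Their poses are not given: they have to be found in the camera images.
- dock: Fixed grey dock with aluminium top, 78 (x) x 260 (y) x 52 mm high. Origin: centre of underside, z up. Three sockets at dock x = 0, y = -90, 0, +90 mm: a 16 mm round bore for the stem below a key slot in the top face, 56 mm long along dock x, 16 mm wide, 18 mm deep; white lines at its ends. A pin within about 5 degrees of the slot's line drops in.
- carrier_orange_grip (a point): Carrier to seat, about 120 g; stem in any socket, pin on the dock's top, 34-90 degrees across the slot, either way; may lean a little. Orange upright blade 42 (x) x 12 (y) x 34 mm, white line on top; x along blade, z up. Point on its axis inside the blade, 12 mm below the blade's top; 92 mm above worktop now, 78 when home. Either way round fits.
- carrier_blue_grip (a point): Carrier of the same shape with a blue blade, home in another socket: leave it. Same point, 78 mm above worktop. Every carrier has, below its blade, a black flange 36 mm wide, 4 mm thick, its underside 26 mm below this point; a steel cross pin 12 mm thick, 50 mm long, along the blade, axis 34 mm below this point; a 14 mm steel stem, ending 72 mm below it.
- carrier_green_grip (a point): Carrier of the same shape with a green blade, home in the third socket, blade in line with its slot: leave it so. Same point, 78 mm above the worktop. The dock stands on the open worktop between a tall bath to its right (x > 0.48 m, y < -0.13 m, up to 0.5 m high) and a tall viscometer to its left (y > 0.15 m): come to it from in front and from above.

How it is judged:
By the outcome, as a careful person would: the job done as asked, in the order asked, and still so for the second after the job is handed in, with the robot touching nothing.
It also fails if it takes over 35 s, if anything falls off the work surface, if the arm or the gripper's body presses on something with over 40 N, if the wrist force passes 120 N, or if a joint passes its speed limit or range.

## Robot

A 6-joint arm with a two-finger parallel gripper is mounted at the origin on a cart in front of the work surface, level with it; the furniture and walls round the work are solid. World frame = base frame: x ahead of the robot, y to its left, z up, the work surface at z = 0. Lengths are in mm, angles in degrees, forces in N, time in s.
With the tool pointing down it reaches from about 325 to 775 mm from the base axis. Payload 5.5 kg.
Tool frame: the origin (TCP) lies between the finger pads; the fingertips stand 25 mm ahead of it and the grasp point (between the pads) lies 6 mm ahead of it; z points along the fingers, y is the line along which they close (so a half turn about z gives the same grasp; the last joint's range is limited). The gripper opens to 85 mm and grips with 20 to 120 N. Pads are 22 mm wide; open, the fingers measure 114 mm over their backs; the gripper's body (76 mm by 85 mm) begins 54 mm behind the grasp point. The pads swing forward as they close: fully open they stand 13 mm farther back than shut.
Start: joints at [-71.774, 5.22, 70.514, -0, 104.267, -3.249], TCP at [219.652, -558.363, 256.275] pointing down, gripper open.
Joint ranges: [-164.24, 164.24], [-49.07, 125.15], [9.68, 141.18], [-86.29, 266.29], [3.28, 154.24], [-151.56, 151.56]. Speed limits (degrees/s): [147.25, 147.25, 172.46, 180, 180, 180].

## Interface

Orientations are given as a 3x3 rotation matrix whose columns are the frame's x, y, z axes.
In Python, from cell import * gives the robot as it stands. Calls block until the motion is done:
- move_to(position, orientation): joint-space move of the TCP to a pose.
- servo_line(position, rot=None, velocity=150): straight line of the TCP; rot=None keeps the orientation; velocity is the mean speed in mm/s.
- move_joints(angles): joint-space move.
- set_gripper(opening, newtons=None): finger opening in mm; newtons is the grip in N (None keeps the last); returns when the fingers have stopped.
- dwell(seconds).
- ik(position, orientation): joint angles nearest the present ones, or None.
- sense(): the state.
- read_camera(name): name is "scene" or "top" or "wrist"; returns the picture (400x640x3 uint8, red, green, blue); there is no depth.
- get_calibration(name): a dict with "fov_y" (degrees; the focal length in pixels is half the picture's height over the tangent of half this angle, whatever the lens; pixels are square), "cx", "cy" (the principal point, pixels), "k1" (the pictures are not rectified: a ray, as slopes to the right and down, at radius r is drawn at 1 + k1 r^2 times it, then the intrinsics apply), "R" (3x3) and "t" (3): a world point X has camera coordinates R X + t. Camera axes: x right, y down, z forward; pixel columns grow to the right and rows downward; lengths in mm; the calibration is good to about 2 mm. A picture is of the moment at which its call begins: read the wrist's pose just before it. get_calibration takes no time and is no camera call; for the wrist camera it gives the pose at the moment of the call.
A pose or a line that the arm cannot do raises IKError and nothing moves.
- job_done(): hands the job in; it is judged then, once.
The state is a dict: "time": time; "q": joint angles; "dq": joint speeds; "effort": joint torques, N m; "position": TCP position; "orientation": TCP orientation; "contact_force": force on the tool from outside, world axes, zero at the start; "wrist_torque": the same for the moment, N m; "finger_gap": finger opening in mm; "grip_force": force on a finger pad.
Only numpy, scipy, OpenCV 4.12 (cv2) and the standard library are available. Lean on these libraries where they do the work, as an engineer would, in place of code of your own. Each camera call takes 0.05 s, during which the arm holds its last target. There are 200 camera calls.

## Working session

There is one attempt and no reset: what is moved stays moved. The work goes in short steps, each a Python script; the robot and the scene stay as the last script left them, time stands still between calls to the robot, and variables do not carry over. Pictures are saved under pics/ and viewed, at most 10 in all, crops included, and the job is handed in when it is done.

```bash
mkdir -p pics; ls; python3 - <<'E'
from cell import *
import cv2,numpy as np
for n in("top","scene"):
    im=read_camera(n); cv2.imwrite(f"pics/{n}0.png",im[:,:,::-1])
    c=get_calibration(n); print(n,c)
s=sense();print(s["time"],s["position"],s["contact_force"])
E
```

```text
pics
top {'fov_y': 48.6411114361794, 'cx': 319.5357554054318, 'cy': 198.3581754373928, 'k1': -0.07105729656261815, 'R': array([[ 0.00753788, -0.99995719, -0.00536733],
       [-0.98181513, -0.00638272, -0.18973221],
       [ 0.18968983,  0.00669991, -0.98182121]]), 't': array([ 37.5812724, 554.9217696, 832.9758548])}
scene {'fov_y': 45.34099129126848, 'cx': 320.46611959466713, 'cy': 194.43632521624824, 'k1': 0.05106851682109253, 'R': array([[-0.68378512, -0.72967364,  0.00377999],
       [-0.535437  ,  0.49823102, -0.68196266],
       [ 0.49572687, -0.46833987, -0.73137722]]), 't': array([370.07108524, 323.72231704, 633.50129303])}
0.1 [ 219.57505315 -558.15169604  255.23265518] [-0.22026199 -0.06248817  0.06574582]
```

View pics/top0.png

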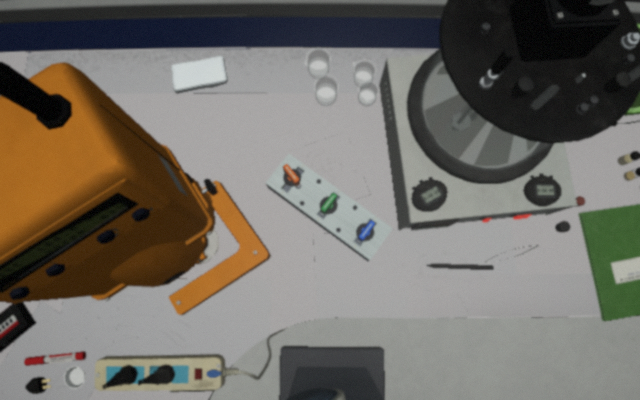

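View pics/scene0.png

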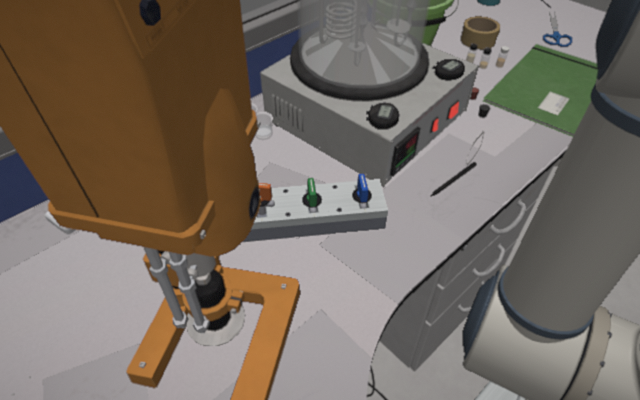

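Top: dock spans about (268,185) to (397,240), with the orange carrier at (291,176), green at (328,204) and blue at (366,232). The viscometer hides part of the dock in the scene view. Next I enlarge the top view.

```bash
cat > h.py <<'E'
import numpy as np,cv2
from cell import *
def ray(cal,u,v):
    f=200/np.tan(np.radians(cal["fov_y"]/2))
    K=np.array([[f,0,cal["cx"]],[0,f,cal["cy"]],[0,0,1]])
    p=cv2.undistortPointsIter(np.array([[[u,v]]],float),K,np.array([cal["k1"],0,0,0.]),None,None,(3,50,1e-10))[0,0]
    return -cal["R"].T@cal["t"], cal["R"].T@np.array([p[0],p[1],1])
def atz(cal,u,v,z):
    c,d=ray(cal,u,v); return c+d*(z-c[2])/d[2]
E
python3 - <<'E'
import cv2
im=cv2.imread("pics/top0.png")[140:270,255:410]
cv2.imwrite("pics/top0c.png",cv2.resize(im,None,fx=4.5,fy=4.5,interpolation=cv2.INTER_CUBIC))
E
```

```text
(no output)
```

View pics/top0c.png

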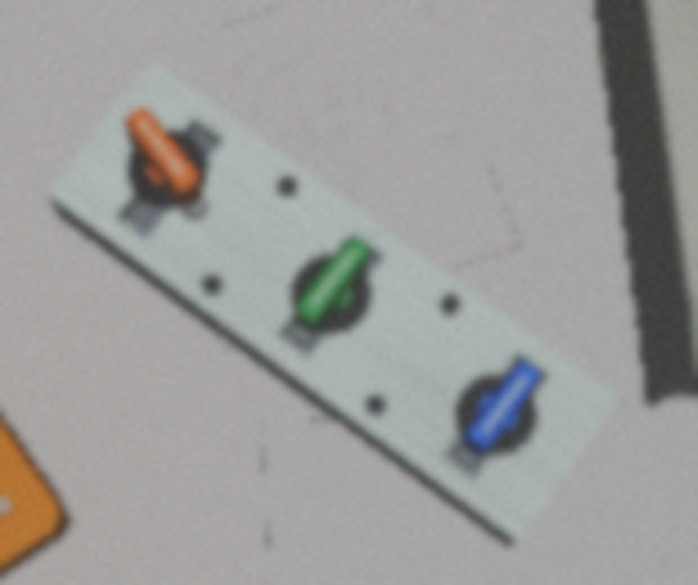

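The crop shows the orange blade top running (138,116)–(187,185). Green runs (357,244)–(309,316) and blue (530,366)–(476,443). The dock's top corners are (155,66), (615,402), (515,538) and (52,197).

```bash
python3 - <<'E'
from h import *
np.set_printoptions(precision=1,suppress=True)
c=get_calibration("top")
P=lambda u,v,z:atz(c,255+(u+.5)/4.5-.5,140+(v+.5)/4.5-.5,z)
for n,a,b,z in(("o",(138,116),(187,185),104),("g",(357,244),(309,316),90),("b",(530,366),(476,443),90)):
    A,B=P(*a,z),P(*b,z);d=A-B;print(n,(A+B)/2,np.linalg.norm(d),np.degrees(np.arctan2(d[1],d[0])))
C=[P(u,v,52) for u,v in((155,66),(615,402),(515,538),(52,197))]
for i in range(4):
    d=C[(i+1)%4]-C[i];print(C[i],np.linalg.norm(d),np.degrees(np.arctan2(d[1],d[0])))
ctr=sum(C)/4;print(ctr)
E
```

```text
o [593.7  96.5 104. ] 36.88872240726714 35.49465789856983
g [540.9  23.8  90. ] 37.306582680081405 -32.986148476292406
b [488.1 -48.   90. ] 40.05749998048393 -35.24901867231547
[646.4 104.6  52. ] 255.9930999408427 -126.5171375991623
[ 494.1 -101.1   52. ] 74.68846903662312 143.12169044953995
[434.3 -56.3  52. ] 255.194846074891 53.81154774879535
[585.  149.6  52. ] 76.15166063555934 -36.267608874267616
[540.   24.2  52. ]
```

```bash
python3 - <<'E'
from h import *
np.set_printoptions(precision=1,suppress=True)
c=get_calibration("top");s=get_calibration("scene")
for z in(50,150,250,350,450):print(z,*[atz(c,*p,z)[:2] for p in((213,215),(200,185),(160,125),(205,240))],*[atz(s,*p,z)[:2] for p in((257,215),(245,60))])
w=get_calibration("wrist");st=sense();R=np.array(st["orientation"]);print(R)
print("cam in tool",R.T@(-w["R"].T@w["t"]-st["position"]),"\n",R.T@w["R"].T, w["fov_y"])
def rot(b): # tool x along azimuth b, z down
    b=np.radians(b);x=np.array([np.cos(b),np.sin(b),0]);z=np.array([0,0,-1.]);return np.c_[x,np.cross(z,x),z]
for b in(35.5,215.5,-36.4,143.6):
    print(b,ik([593.5,96.5,110],rot(b)))
for b in(35.5,215.5):
  for az in (-68,5): print(ik([370*np.cos(np.radians(az)),370*np.sin(np.radians(az)),280],rot(b)))
E
```

```text
50 [519.9 255. ] [581.4 285. ] [710.4 378.6] [469.5 268.5] [580.6 114.2] [ 991.6 -170.7]
150 [504.6 229.9] [559.1 256.5] [673.3 339.3] [460.  241.8] [506.6 160.2] [852.6 -79.6]
250 [489.3 204.8] [536.8 227.9] [636.2 300.1] [450.5 215.2] [432.6 206.3] [713.6  11.4]
350 [474.1 179.6] [514.5 199.3] [599.2 260.8] [441.  188.5] [358.6 252.3] [574.7 102.5]
450 [458.8 154.5] [492.1 170.8] [562.1 221.5] [431.5 161.8] [284.6 298.3] [435.7 193.5]
[[ 0.9  0.4 -0. ]
 [ 0.4 -0.9  0. ]
 [ 0.  -0.  -1. ]]
cam in tool [  80.7    1.  -116.7] 
 [[-0.  -0.9 -0.3]
 [ 1.  -0.  -0. ]
 [-0.  -0.3  0.9]] 66.28876559315952
35.5 [ 6.   6.6 83.9 -0.  89.5 60.5]
215.5 [   6.     6.6   83.9   -0.    89.5 -119.5]
-36.4 [  6.    6.6  83.9  -0.   89.5 132.4]
143.6 [  6.    6.6  83.9  -0.   89.5 -47.6]
[-73.3 -30.   98.4  -0.  111.6 -18.8]
[ -0.3 -30.   98.4  -0.  111.6  54.2]
None
[  -0.3  -30.    98.4   -0.   111.6 -125.8]
```

```bash
cat >> h.py <<'E'
def rot(b):
    b=np.radians(b);x=np.array([np.cos(b),np.sin(b),0]);z=np.array([0,0,-1.]);return np.c_[x,np.cross(z,x),z]
E
python3 - <<'E'
from h import *
np.set_printoptions(precision=1,suppress=True)
a=np.radians(-68)
move_to([370*np.cos(a),370*np.sin(a),280],rot(-35))
move_to([370,20,280],rot(35.5))
set_gripper(34)
servo_line([570,80,200],velocity=250)
servo_line([593.5,96.5,190])
s=sense();print(s["time"],s["position"],s["contact_force"],s["finger_gap"])
c=get_calibration("wrist");im=read_camera("wrist");np.save("w0.npy",c,allow_pickle=True)
cv2.imwrite("pics/w0.png",im[:,:,::-1])
E
```

```text
4.55 [593.   96.3 190.5] [-0.4 -1.2  0.2] 34.01897243625708
```

View pics/w0.png

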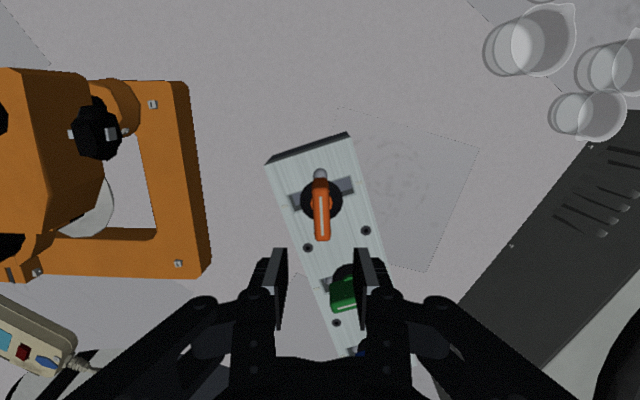

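The wrist view shows the orange blade at about (321,179)–(323,240), close to vertical in the picture. I enlarge it to read it more closely.

```bash
python3 - <<'E'
import cv2
im=cv2.imread("pics/w0.png")[125:275,255:395]
cv2.imwrite("pics/w0c.png",cv2.resize(im,None,fx=4,fy=4,interpolation=cv2.INTER_CUBIC))
E
```

```text
(no output)
```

View pics/w0c.png

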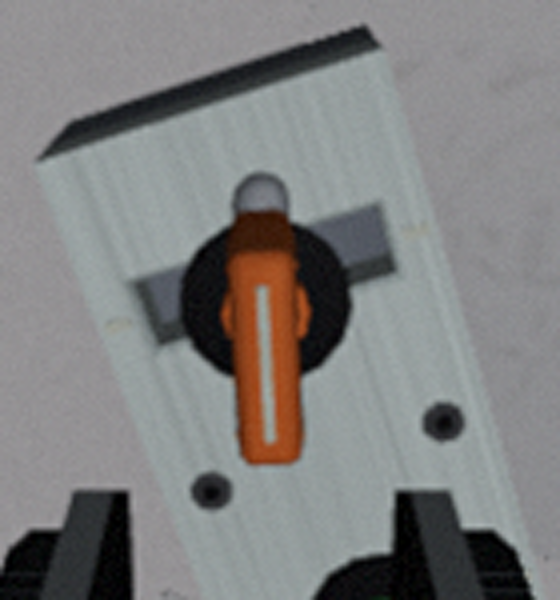

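In the crop, the blade's top face has corners (229,252), (297,252), (302,460) and (240,462). The white slot-end marks are at (118,323) and (415,231). There are hub tabs beside the blade.

```bash
python3 - <<'E'
from h import *
np.set_printoptions(precision=1,suppress=True)
c=np.load("w0.npy",allow_pickle=True).item()
P=lambda u,v,z:atz(c,255+(u+.5)/4-.5,125+(v+.5)/4-.5,z)
q=[P(u,v,104) for u,v in((229,252),(297,252),(302,460),(240,462))]
f=(q[0]+q[1])/2;n=(q[2]+q[3])/2
for a,b in((f,n),(P(262,286,104),P(269,443,104)),(P(415,231,52),P(118,323,52))):
    d=a-b;print((a+b)/2,np.linalg.norm(d),np.degrees(np.arctan2(d[1],d[0])))
E
```

```text
[596.   96.4 104. ] 39.713268247148065 37.611518155783564
[594.9  95.9 104. ] 29.957174035923817 37.92348243841837
[595.2  96.1  52. ] 68.07221125451804 -36.55891798559549
```

```bash
python3 - <<'E'
from h import *
np.set_printoptions(precision=1,suppress=True)
def st(l):
    s=sense();print(l,round(s["time"],2),s["position"],s["contact_force"],s["wrist_torque"],round(s["finger_gap"],1),s["grip_force"])
servo_line([595,96.2,170],rot(37.6))
servo_line([595,96.2,102],velocity=100); st("down")
set_gripper(8,30); dwell(.2); st("grip")
p=np.array([595,96.2,102.])
for dz in(1,2,3,4):
    servo_line(p-[0,0,dz],velocity=30); st(dz)
    if sense()["contact_force"][2]>5: break
E
```

```text
down 5.72 [595.4  96.3 102.8] [ 0.6 -0.3 -0.3] [-0.  0. -0.] 33.5 0.0
grip 6.23 [595.5  96.3 103.2] [-0.7 -0.1  6.1] [ 0.1  0.1 -0. ] 11.3 34.293869733810425
1 6.48 [595.6  96.3 103.2] [-2.6 -0.7  9.2] [-0.   0.4  0. ] 11.5 35.01219034194946
```

```bash
python3 - <<'E'
from h import *
np.set_printoptions(precision=1,suppress=True)
z=101.;b=37.6
while b>-38:
    b=max(b-(10 if b>-20 else 3),-38.5)
    servo_line([595,96.2,z],rot(b),velocity=30)
    s=sense();F=s["contact_force"];print(round(b,1),z,round(s["time"],2),s["position"],F,s["wrist_torque"],round(s["finger_gap"],1))
    if np.hypot(F[0],F[1])>20 or F[2]>30 or s["time"]>20: break
    if b<-28 and (F[2]<2.5 or s["position"][2]<101): print("dropped?");break
    if F[2]<6: z-=.7
    if F[2]>14: z+=.7
E
```

```text
27.6 101.0 6.81 [595.8  96.2 103.2] [-0.9 -0.4  8.4] [-0.   0.2 -0.1] 11.4
17.6 101.0 7.13 [596.   96.2 103.1] [-0.6 -1.3  8.4] [-0.   0.1 -0.1] 11.5
7.6 101.0 7.46 [596.   96.2 103.1] [ 0.3 -0.1  8.7] [-0.   0.  -0.1] 11.3
-2.4 101.0 7.78 [596.   96.2 103.1] [ 0.3 -0.4  7.8] [-0.   0.1 -0.1] 11.3
-12.4 101.0 8.11 [595.8  96.4 102.8] [-0.4 -0.3  7.6] [ 0.   0.1 -0.1] 11.4
-22.4 101.0 8.43 [595.1  96.3 101. ] [0.9 1.1 1.9] [ 0.1 -0.1 -0.1] 11.3
-25.4 100.3 8.68 [594.8  96.7 100. ] [0.1 1.7 1.3] [ 0.5 -0.1 -0.1] 11.4
-28.4 99.6 8.93 [594.8  96.4  99. ] [ 1.7  1.9 -2.3] [ 0.4 -0.3 -0.1] 11.5
dropped?
```

```bash
python3 - <<'E'
from h import *
np.set_printoptions(precision=1,suppress=True)
z=99.;b=-28.4
for i in range(14):
    b=max(b-2.5,-36.5); 
    servo_line([595,96.2,z],rot(b),velocity=30)
    s=sense();F=s["contact_force"];print(round(b,1),z,round(s["time"],2),s["position"],F,s["wrist_torque"],round(s["finger_gap"],1))
    if np.hypot(F[0],F[1])>20 or F[2]>25: break
    if F[2]<8: z-=1.5
E
python3 - <<'E'
from h import *
im=read_camera("wrist");cv2.imwrite("pics/w1.png",im[:,:,::-1])
E
```

```text
-30.9 99.0 9.18 [594.7  96.   98.7] [-0.2 -0.5 -2. ] [ 0.1 -0.  -0. ] 11.3
-33.4 97.5 9.43 [594.8  96.   97.2] [-0.4  0.3 -0.9] [-0.  0.  0.] 11.4
-35.9 96.0 9.68 [594.9  96.1  95.9] [-0.9 -0.2 -1. ] [-0.  0.  0.] 11.3
-36.5 94.5 9.93 [594.9  96.2  94.3] [ 0.6 -0.6 -1.4] [-0. -0.  0.] 11.1
-36.5 93.0 10.18 [594.9  96.2  92.9] [-0.5 -0.8 -1.2] [-0.  0.  0.] 11.3
-36.5 91.5 10.43 [594.9  96.2  91.3] [-0.1  1.  -1.4] [ 0.  -0.1 -0. ] 11.5
-36.5 90.0 10.68 [594.9  96.2  89.8] [ 0.8 -0.3 -1.3] [ 0.1 -0.  -0. ] 11.4
-36.5 88.5 10.93 [595.3  96.3  89.3] [-1.4 -0.4  3.4] [-0.   0.3 -0. ] 11.5
-36.5 87.0 11.18 [595.3  96.3  89.2] [-4.3 -0.2  9.8] [-0.1  0.9  0. ] 11.5
-36.5 87.0 11.43 [595.3  96.3  89.2] [-4.7 -0.5 10.7] [-0.1  0.9 -0. ] 11.4
-36.5 87.0 11.68 [595.3  96.3  89.2] [-4.8 -0.5  9.3] [-0.1  0.9 -0. ] 11.4
-36.5 87.0 11.93 [595.3  96.3  89.3] [-4.3  0.1 10.3] [-0.1  0.9 -0. ] 11.9
-36.5 87.0 12.18 [595.3  96.3  89.3] [-4.  -1.   8.8] [-0.1  0.8 -0. ] 11.4
-36.5 87.0 12.43 [595.3  96.3  89.3] [-5.1 -0.3 10.8] [-0.1  0.8 -0.1] 11.5
```

View pics/w1.png

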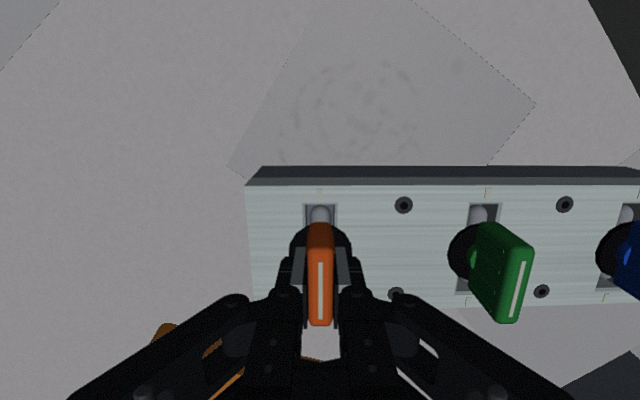

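The orange pin is in its slot at about (320,215), like green's, and the hand came down 14 mm as expected, so the carrier is home. I take off the press, release, back away and check.

```bash
python3 - <<'E'
from h import *
servo_line([595,96.2,88.6],velocity=30)
set_gripper(34);dwell(.2)
servo_line([595,96.2,120],velocity=60)
servo_line([595,96.2,190],velocity=150)
dwell(.3)
s=sense();print(s["time"],s["position"],s["contact_force"],s["finger_gap"])
c=get_calibration("wrist");im=read_camera("wrist");np.save("w2.npy",c,allow_pickle=True)
cv2.imwrite("pics/w2.png",cv2.resize(im[100:300,200:460,::-1],None,fx=3,fy=3))
E
```

```text
14.875 [594.63252128  96.13998401 188.81272255] [0.02873339 0.32929795 0.1222781 ] 34.00488661637325
```

View pics/w2.png

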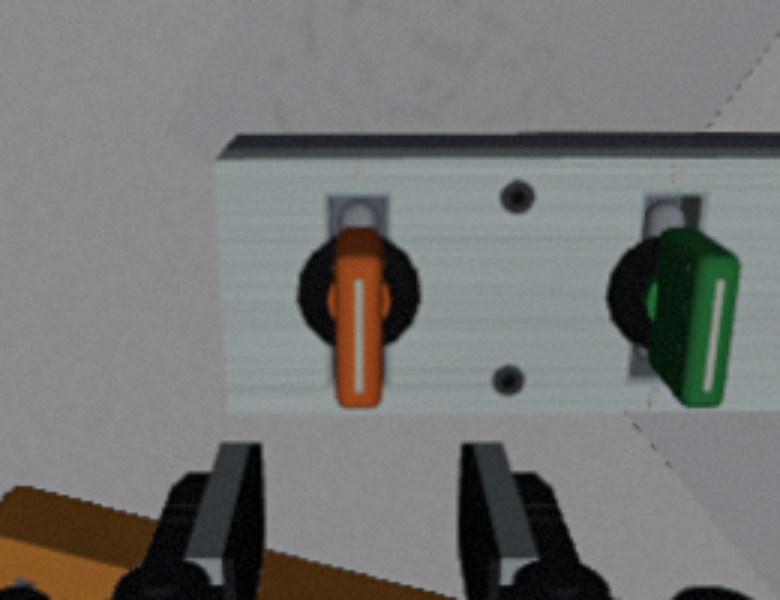

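The orange carrier sits in its slot with the pin inside at crop (358,215), its flange the same size as green's, and the gripper clear of it.

```bash
python3 -c "
from cell import *
print(job_done())"
```

```text
the job is handed in; nothing more can be done
None
```

The orange carrier is home: turned about 74° under a light press until its pin dropped 14 mm into the slot, then released, with the blue and green carriers left alone; the job was handed in at about 15 s.

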